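# Click the key tree's post onto its base

### The job

Put the key tree together: lift the yellow post with the wooden cross-bar and slide it down over the steel stub of the base, fully home on the collar, turning it until the orange spring button pops out through the hole in the tube. Be gentle: do not force the post on or keep twisting against the button once it has clicked, leave the post upright and let go, and leave the dish, bell, carabiner and keys where they lie.

Things in the scene. Friction and masses are not known exactly. Their poses are not given: they have to be found in the camera images.
- post: Loose key-tree post, about 0.25 kg, upright on the bench. Origin: centre of the bottom rim; z up the post. Yellow tube 30 mm outside, round 24 mm bore open below, 56 mm deep; the lowest 9 mm flare like a trumpet to a 38 mm mouth (rim 43 mm outside). A hole in the wall on the +x side. The tube closes at 61 mm, tapering to a 13 mm rod from 70 mm up.
- post_bar (a point): Middle of the post's wooden cross-bar, 132 mm above the post's origin, axes as the post's. The bar is 130 mm long along y, 14 mm thick in x, 14 mm high. Thin brass pegs stick out 33 mm fore and aft (x) at y = -55 and +55 mm. Grip the bar across its 14 mm at the middle, from above.
- post_hole (a point): Centre of the hole in the tube wall, 28 mm above the post's bottom rim, on its +x side (the hole faces the post's +x). 10 mm wide, 11 mm high, wall 3 mm thick; black marks edge it above and below.
- base: Key-tree base, screwed to the bench. Origin: centre of its underside on the bench; z up. Grey round plate 110 mm wide, 18 mm high; on it a steel collar 48 mm wide, top 24 mm above the bench. When fully home the post's bottom rim rests on the collar (post origin 24 mm above base origin, same axis). It carries the steel stub.
- stub_tip (a point): Tip of the round steel stub, 74 mm above the bench on the base's axis; axes as the base's. The stub is 22 mm in diameter, tapered over its last 8 mm to 10 mm. The orange button sticks out of its side, 52 mm above the bench. The stub itself does not turn under ordinary handling.
- button (a joint): How far the orange spring button is pressed in, m: 0 = fully out (at the start, and when popped through the hole); 0.003 to 0.007 while the tube's wall holds it in. Spring 1 N out, 3 N in. The tube's flared mouth presses it in as the tube slides down (takes 3 to 12 N).
- button_side (a point): Point on the base's axis at the button's height, 52 mm above the bench, axes as the base's. The button (8 mm thick, round end, sticks out 7 mm) faces the base's +x turned anticlockwise seen from above by somewhere from 14 to 40 degrees, different each time. The hole catches it within about 4 degrees, then the post can turn no further.
- dish: Bystander: blue ceramic ring dish, 90 mm wide, 28 mm high; origin at the centre of its underside.
- bell: Bystander: red bicycle bell, 54 mm wide, 35 mm high, black thumb lever; origin at the centre of its underside.
- carabiner: Bystander: steel carabiner lying flat, 80 by 45 mm, 9 to 12 mm high; origin at its middle on the bench.
- keys: Bystander: two nickel keys on a ring, lying flat, about 80 by 60 mm, 3 to 6 mm high; origin near the middle on the bench.
There are look-alikes about, which are no part of the job. There is more than one size of the post; the job needs the largest.

How it is judged:
By the outcome, as a careful person would: the job done as asked, in the order asked, and still so for the second after the job is handed in, with the robot touching nothing.
It also fails if it takes over 53 s, if anything falls off the work surface, if the arm or the gripper's body presses on something with over 40 N, if the wrist force passes 120 N, or if a joint passes its speed limit or range.

### The arm

A 7-joint arm with a two-finger parallel gripper is mounted at the origin on the work surface. World frame = base frame: x ahead of the robot, y to its left, z up, the work surface at z = 0. Lengths are in m, angles in rad, forces in N, time in s.
With the tool pointing down it reaches from about 0.425 to 0.925 m from the base axis. Payload 6.8 kg.
Tool frame: the origin (TCP) lies between the finger pads; the fingertips stand 8 mm ahead of it and the grasp point (between the pads) lies 11 mm behind it; z points along the fingers, y is the line along which they close (so a half turn about z gives the same grasp; the last joint's range is limited). The gripper opens to 88 mm and grips with 3 to 60 N. Pads are 20 mm wide; open, the fingers measure 115 mm over their backs; the gripper's body (75 mm by 178 mm) begins 61 mm behind the grasp point.
Start: joints at [1.223, 0.477, 0.022, 1.555, -0.011, 1.109, -0.083], TCP at [0.16, -0.656, 0.231] pointing down, gripper open.
Joint ranges: [-2.96, 2.96], [-0.34, 2.1], [-1.41, 1.46], [0.24, 2.44], [-1.37, 4.51], [0.17, 1.92], [-2.96, 2.96]. Speed limits (rad/s): [2.39, 2.39, 3.14, 3.14, 3.14, 3.14, 3.14].

### API

Orientations are given as a unit quaternion [w, x, y, z].
In Python, from bench import env gives the robot as it stands.
- The arm moves only by the shell command python3 -m creep, which reads ROWS from standard input. ROWS is a JSON object whose key "rows" holds a list of rows, 1 to 5 of them, each of 7 numbers: dx, dy, dz in shares of the most that a row can go, 1 being 62.5 mm, then a rotation vector rx, ry, rz in normalised numbers (1 is pi rad), then the finger opening in m; each row shifts and turns the commanded pose from where the row before left it, along the tool's axes as they then stand; what a row does not reach is not made up. A row lasts 1/8 s, in which the tool goes at most 0.0625 m and 0.188 rad, less where a joint would pass 70% of its speed; a pose out of reach is approached as far as the arm can. The fingers move at their own pace and stop on an object; the grip force is fixed at half the most. Time passes only in rows, so rows that do not move let the fingers close. It prints the time, the measured TCP pose, the force, the opening and the grip force at its end. Shift and turn numbers lie between -1 and 1, and a call with a number outside is refused. Input that does not fit is refused with a message, and nothing moves.
- env.get_state(): the state, without advancing time (a new reading comes with each control period).
- env.snapshot(name): name is "scene" or "top" or "wrist"; returns (picture, depth): 420x560x3 uint8, blue, green, red; 420x560 float32, m along the optical axis (not along the pixel's ray), 0 where there is no reading.
- env.get_calibration(name): a dict with "fx", "fy", "cx", "cy" (pixels), "origin" and "attitude" of the camera in the world. Camera axes: x right, y down, z forward; pixel columns grow to the right and rows downward; lengths in m; the calibration is good to about 2 mm. The wrist camera is an equidistant fisheye: a pixel r from the principal point sees the ray r / f radians off the axis. A picture is of the moment at which its call begins: read the wrist's pose just before it. get_calibration takes no time and is no camera call; for the wrist camera it gives the pose at the moment of the call.
- env.hand_in(): hands the job in; it is judged then, once.
The state is a dict: "t": time; "q": joint angles; "joint_vel": joint speeds; "joint_efforts": joint torques, N m; "tool_pos": TCP position; "tool_rot": TCP orientation; "wrist_force": force on the tool from outside, world axes, zero at the start; "ft_torque": the same for the moment, N m; "opening": finger opening in m; "grip_force": force on a finger pad.
Only numpy, scipy, OpenCV 4.12 (cv2) and the standard library are available. Lean on these libraries where they do the work, as an engineer would, in place of code of your own. Each camera call takes 0.05 s, during which the arm holds its last target. There are 200 camera calls.

## Working session

There is one attempt and no reset: what is moved stays moved. The work goes in short steps, Python scripts to look and compute and a shell command to move; the robot and the scene stay as the last step left them, time stands still between calls to the robot, and variables do not carry over. Pictures are saved under pics/ and viewed, at most 10 in all, crops included, and the job is handed in when it is done.

```bash
ls; mkdir -p pics; cat > h.py <<'E'
import numpy as np, cv2
from bench import env
from scipy.spatial.transform import Rotation as R
def calib(n):
    c=env.get_calibration(n); A=np.array(c['attitude'],float)
    M=A if A.shape==(3,3) else R.from_quat(A[[1,2,3,0]]).as_matrix()
    return c,M,np.array(c['origin'])
def ray(n,u,v,cm=None):
    c,M,o=cm or calib(n); a=(u-c['cx'])/c['fx']; b=(v-c['cy'])/c['fy']
    if n=='wrist':
        r=np.hypot(a,b); d=np.array([0,0,1.]) if r<1e-9 else np.array([np.sin(r)*a/r,np.sin(r)*b/r,np.cos(r)])
    else: d=np.array([a,b,1.])
    return o,M@d
def onz(n,u,v,z,cm=None):
    o,d=ray(n,u,v,cm); return o+d*(z-o[2])/d[2]
def snap(n,f):
    cm=calib(n); p,d=env.snapshot(n); cv2.imwrite('pics/'+f+'.png',p); np.save('pics/'+f+'.npy',d); return p,d,cm
E
python3 - <<'E'
from h import *
a=snap('top','top1');b=snap('scene','sc1')
for x in (a,b): print(x[2])
cv2.imwrite('pics/both.png',cv2.resize(np.vstack([a[0]]),(800,600)))
print(env.get_state())
E
```

```text
pics
({'fx': 424.767364963405, 'fy': 424.767364963405, 'cx': 282.0972302795984, 'cy': 208.81857973267844, 'origin': array([0.41143162, 0.06696522, 0.93047201]), 'attitude': array([-0.05900725,  0.70495743, -0.70289415,  0.07411466])}, array([[ 8.93675385e-04, -9.82274300e-01,  1.87447061e-01],
       [-9.99767509e-01, -4.91592796e-03, -2.09943120e-02],
       [ 2.15436493e-02, -1.87384720e-01, -9.82050324e-01]]), array([0.41143162, 0.06696522, 0.93047201]))
({'fx': 444.2600045329803, 'fy': 444.2600045329803, 'cx': 279.46084674688825, 'cy': 215.5962519016144, 'origin': array([ 0.9776571 , -0.44004285,  0.77171739]), 'attitude': array([-0.3528358 ,  0.87592991,  0.30689462, -0.1186144 ])}, array([[ 0.78349263,  0.45393355, -0.42436262],
       [ 0.62133917, -0.56264518,  0.54531462],
       [ 0.00877101, -0.6909231 , -0.72287505]]), array([ 0.9776571 , -0.44004285,  0.77171739]))
{'t': 0.1, 'q': array([ 1.22290562,  0.47774932,  0.02234129,  1.55632173, -0.01149467,
        1.10934445, -0.08310153]), 'joint_vel': array([-0.00136585, -0.00114245,  0.0022087 , -0.00180068, -0.00041668,
        0.00154323,  0.00152542]), 'joint_efforts': array([ 3.78220502e-03, -5.84091532e+01,  1.53972276e+00, -2.73312539e+01,
       -5.42427634e-02,  1.31060285e-02,  2.84965284e-05]), 'tool_pos': array([ 0.16017328, -0.65516885,  0.22977059]), 'tool_rot': array([-8.31134052e-04,  9.92819462e-01,  1.19619385e-01, -1.64837052e-04]), 'wrist_force': array([ 0.19492501, -0.60380231, -0.07238721]), 'ft_torque': array([-0.03972086,  0.04867631,  0.01075015]), 'grip_force': 0.0, 'opening': 0.08785511293685073}
```

View pics/both.png

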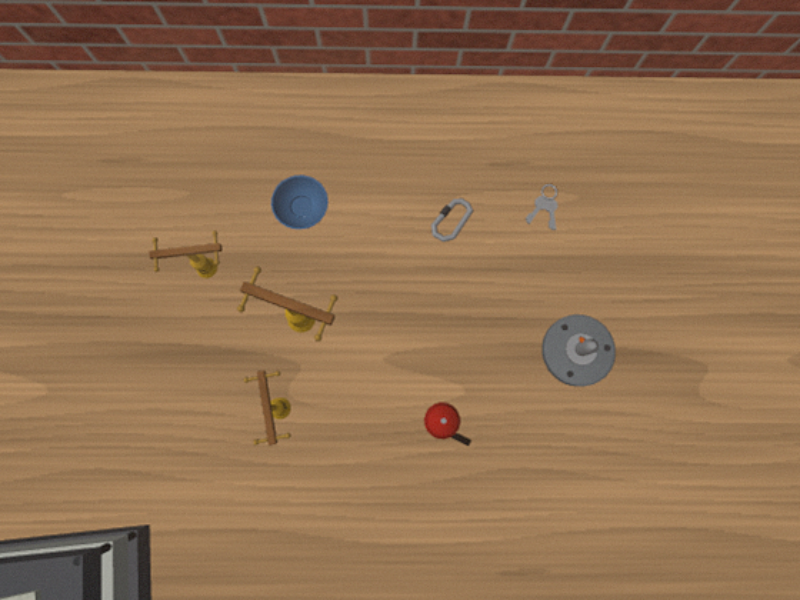

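View pics/sc1.png

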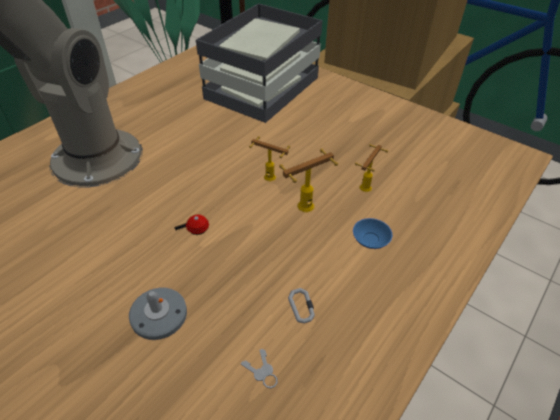

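```bash
python3 - <<'E'
from h import *
t=cv2.imread('pics/top1.png');s=cv2.imread('pics/sc1.png')
r=lambda im,x,y,w,h:cv2.resize(im[y:y+h,x:x+w],(400,300),interpolation=cv2.INTER_CUBIC)
cv2.imwrite('pics/crops.png',np.vstack([np.hstack([r(t,155,180,88,66),r(t,361,212,88,66)]),np.hstack([r(s,270,147,88,66),r(s,115,280,88,66)])]))
T=calib('top');S=calib('scene')
dt=np.load('pics/top1.npy')
# depth-based points in the bar region, top view
v,u=np.mgrid[180:246,155:243]; d=dt[180:246,155:243]
c,M,o=T
P=o+(np.stack([(u-c['cx'])/c['fx'],(v-c['cy'])/c['fy'],np.ones_like(d)],-1)*d[...,None])@M.T
k=(P[...,2]>.125)&(P[...,2]<.16)&(d>0)
q=P[k]; print(k.sum(), np.median(q[:,2]), cv2.minAreaRect(q[:,:2].astype(np.float32)*1000))
kk=cv2.morphologyEx(k.astype(np.uint8),cv2.MORPH_OPEN,np.ones((4,4)))>0
print('bar',kk.sum(),cv2.minAreaRect(P[kk][:,:2].astype(np.float32)*1000),np.median(P[kk][:,2]))
# base: grey plate
v,u=np.mgrid[200:290,360:450]; d=dt[200:290,360:450]
P=o+(np.stack([(u-c['cx'])/c['fx'],(v-c['cy'])/c['fy'],np.ones_like(d)],-1)*d[...,None])@M.T
hsv=cv2.cvtColor(t,cv2.COLOR_BGR2HSV)[200:290,360:450]
k=(hsv[...,1]<70)&(P[...,2]<.03)&(P[...,2]>.008)
print('plate',cv2.minEnclosingCircle(P[k][:,:2].astype(np.float32)*1000),np.median(P[k][:,2]))
k=P[...,2]>.035; print('stub',k.sum(),np.median(P[k],0),P[k].max(0))
print('bench z',np.median(P[:10,:,2]))
E
```

```text
734 0.13872531601179572 ((557.1951904296875, 203.7563934326172), (129.83251953125, 65.32838439941406), 69.48335266113281)
bar 584 ((531.1943359375, 156.92996215820312), (282.8545227050781, 98.69313049316406), 56.14839553833008) 0.13911126296832826
plate ((508.9501037597656, -221.0181884765625), 54.67049789428711) 0.01859569881104206
stub 185 [ 0.50542806 -0.21400848  0.06970297] [0.52441817 0.06696522 0.93047201]
bench z 0.0006441222942293878
```

View pics/crops.png

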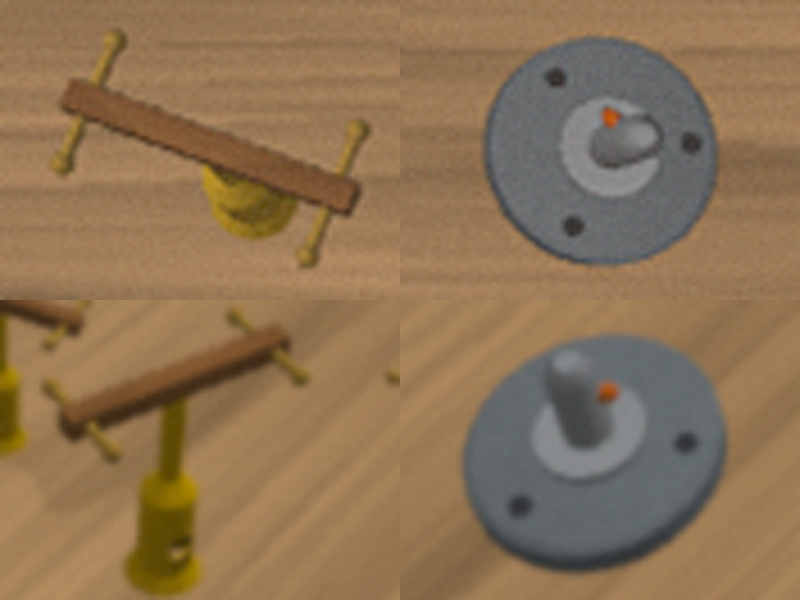

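```bash
python3 - <<'E'
from h import *
T=calib('top');S=calib('scene')
def tri(pt,ps):
    o1,d1=ray('top',*pt,T);o2,d2=ray('scene',*ps,S)
    s=np.linalg.lstsq(np.c_[d1,-d2],o2-o1,rcond=None)[0]
    a,b=o1+s[0]*d1,o2+s[1]*d2
    return (a+b)/2, np.linalg.norm(a-b)
# sub-pixel orange centroids
def cen(f,x,y,w=12):
    im=cv2.imread(f);h=cv2.cvtColor(im,cv2.COLOR_BGR2HSV)[y-w:y+w,x-w:x+w].astype(int)
    k=(h[...,0]<14)&(h[...,1]>170);v,u=np.nonzero(k);return u.mean()+x-w,v.mean()+y-w,k.sum()
a=cen('pics/top1.png',407,238);b=cen('pics/sc1.png',160,300);print(a,b)
print('button',*tri(a[:2],b[:2]))
c=lambda x,y,X,Y:(X+x*.22,Y+y*.22)
# stub tip, bar top-ends (midpoints of top face ends)
print('tip',*tri(c(645,130),c(0,0),) if 0 else tri(c(243,130,361,212),c(166,56,115,280)))
E1=tri(c(68,94,155,180),c(66,112,270,147));E2=tri(c(353,197,155,180),c(280,35,270,147));print('bar ends',E1,E2)
e=tri(c(68,94,155,180),c(280,35,270,147));f=tri(c(353,197,155,180),c(66,112,270,147));print(e,f,(e[0]+f[0])/2)
print('hole z28',onz('scene',*c(178,250,270,147),.028,S))
E
```

```text
(np.float64(406.75), np.float64(237.25), np.int64(8)) (np.float64(160.2), np.float64(299.8), np.int64(5))
button [ 0.51906675 -0.21217264  0.05540752] 0.0011651552049824834
tip [ 0.50955598 -0.219412    0.07977324] 0.0003209343192356207
bar ends (array([0.54393925, 0.21818665, 0.12686234]), np.float64(0.11270304822102639)) (array([0.57062773, 0.17197291, 0.1812578 ]), np.float64(0.10661833438866387))
(array([0.57794585, 0.2633139 , 0.13690481]), np.float64(0.0010200745497061033)) (array([0.53448854, 0.1434747 , 0.14264853]), np.float64(0.002286338344805288)) [0.55621719 0.2033943  0.13977667]
hole z28 [0.56834856 0.20070774 0.028     ]
```

The manual's scale: shifts go in shares of 62.5 mm and turns go in shares of pi rad. Converting my numbers, 0.044 m is 0.704, -0.034 m is -0.544.

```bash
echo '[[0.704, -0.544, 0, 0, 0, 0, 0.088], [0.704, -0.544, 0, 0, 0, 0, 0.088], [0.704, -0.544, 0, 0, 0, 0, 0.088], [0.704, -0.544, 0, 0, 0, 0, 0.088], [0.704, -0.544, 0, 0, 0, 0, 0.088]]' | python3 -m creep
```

```text
refused: ROWS must be an object with the rows under "rows". Nothing was moved.
```

The error is about the shape of the input: an object with the rows under "rows". Fixing that and sending the same move.

```bash
echo '{"rows": [[0.704, -0.544, 0, 0, 0, 0, 0.088], [0.704, -0.544, 0, 0, 0, 0, 0.088], [0.704, -0.544, 0, 0, 0, 0, 0.088], [0.704, -0.544, 0, 0, 0, 0, 0.088], [0.704, -0.544, 0, 0, 0, 0, 0.088]]}' | python3 -m creep; echo '{"rows": [[0.704, -0.544, 0, 0, 0, 0, 0.088], [0.704, -0.544, 0, 0, 0, 0, 0.088], [0.704, -0.544, 0, 0, 0, 0, 0.088], [0.704, -0.544, 0, 0, 0, 0, 0.088], [0, 0, 0, 0, 0, 0, 0.088]]}' | python3 -m creep
python3 - <<'E'
from h import *
p,d,cm=snap('wrist','w1');print(cm[0],env.get_state()['tool_pos'],env.get_state()['q'])
c,M,o=cm
h=cv2.cvtColor(p,cv2.COLOR_BGR2HSV)
k=((h[...,0]<14)&(h[...,1]>170)&(h[...,2]>120)).astype(np.uint8)
n,l,st,ce=cv2.connectedComponentsWithStats(k)
for i in range(1,n):
    if st[i,4]>8:print(ce[i],st[i,4],onz('wrist',*ce[i],.052,cm))
E
```

```text
t: 0.72
tool_pos: [0.3344, -0.4366, 0.2304]
tool_rot: [-0.0, 0.993, 0.12, -0.0]
wrist_force: [0.9, -0.4, 0.2]
opening: 0.0879
grip_force: 0.0
t: 1.35
tool_pos: [0.4751, -0.2596, 0.2305]
tool_rot: [-0.001, 0.992, 0.124, 0.001]
wrist_force: [-0.7, -1.2, -0.2]
opening: 0.088
grip_force: 0.0
{'fx': 325.19226210127806, 'fy': 325.19226210127806, 'cx': 274.80034297866774, 'cy': 214.01636431158946, 'origin': array([ 0.54872872, -0.24111082,  0.38360309]), 'attitude': array([ 0.11029045,  0.7815913 , -0.60774983, -0.08712745])} [ 0.47322643 -0.26244444  0.23037881] [ 0.56166205  0.26849813 -0.20350556  1.86534081  0.06261791  1.01448624
 -0.994425  ]
[241.66666667 144.28571429] 21 [ 0.51872704 -0.21320181  0.052     ]
[ 72.78928571 196.375     ] 280 [ 0.41683254 -0.02277429  0.052     ]
```

View pics/w1.png

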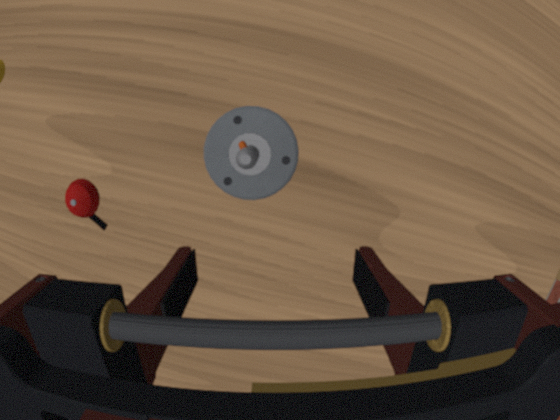

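```bash
cat >> h.py <<'E'
def plate(p,cm,n,cu,cv,w=62,zp=.018):
    h=cv2.cvtColor(p,cv2.COLOR_BGR2HSV); k=np.zeros(h.shape[:2],np.uint8)
    s=np.s_[cv-w:cv+w,cu-w:cu+w]; k[s]=(h[s][...,1]<75)*255
    k=cv2.morphologyEx(k,cv2.MORPH_OPEN,np.ones((3,3)))
    C=max(cv2.findContours(k,cv2.RETR_EXTERNAL,cv2.CHAIN_APPROX_NONE)[0],key=cv2.contourArea)[:,0]
    P=np.array([onz(n,u,v,zp,cm)[:2] for u,v in C])
    (x,y),(a,b),_=cv2.fitEllipse((P*1e4).astype(np.float32)); return np.array([x,y])/1e4,a/1e4,b/1e4
E
python3 - <<'E'
from h import *
p,d,cm=snap('wrist','w2')
print(plate(p,cm,'wrist',250,152))
t=cv2.imread('pics/top1.png'); T=calib('top'); print(plate(t,T,'top',405,245))
s=cv2.imread('pics/sc1.png'); S=calib('scene'); print(plate(s,S,'scene',158,312,45))
E
```

```text
(array([ 0.50816562, -0.2217821 ]), 0.10748404541015626, 0.107758544921875)
(array([ 0.50811709, -0.21844138]), 0.10728216552734375, 0.1103835693359375)
(array([ 0.51197344, -0.22207   ]), 0.10839600830078125, 0.11546240234375)
```

Scaled: 0.055 m is 0.88.

```bash
echo '{"rows": [[0, 0, 0.88, 0, 0, 0, 0.088], [0, 0, 0.88, 0, 0, 0, 0.088], [0, 0, 0, 0, 0, 0, 0.088]]}' | python3 -m creep
python3 - <<'E'
from h import *
p,d,cm=snap('wrist','w3')
h=cv2.cvtColor(p,cv2.COLOR_BGR2HSV)
k=((h[...,0]<14)&(h[...,1]>170)&(h[...,2]>120)).astype(np.uint8)
n,l,st,ce=cv2.connectedComponentsWithStats(k)
for i in range(1,n):
    if st[i,4]>8:print(ce[i],st[i],onz('wrist',*ce[i],.052,cm))
x,y=(int(v) for v in onz('wrist',0,0,0)[:2]) if 0 else (250,140)
print(cm[2],[onz('wrist',u,v,.018,cm)[:2] for u,v in((250,100),(250,150))])
E
```

```text
t: 1.82
tool_pos: [0.4681, -0.2648, 0.1173]
tool_rot: [-0.002, 0.993, 0.118, -0.004]
wrist_force: [-0.1, -0.0, 0.3]
opening: 0.0879
grip_force: 0.0
[218.5 144. ] [215 140   9   9  54] [ 0.51857338 -0.21314008  0.052     ]
[ 14.83529412 215.50294118] [  7 200  18  39 340] [ 0.4226047  -0.03307838  0.052     ]
[ 0.54333081 -0.24735965  0.26969046] [array([ 0.55338151, -0.22410238]), array([ 0.51552224, -0.23293461])]
```

View pics/w3.png

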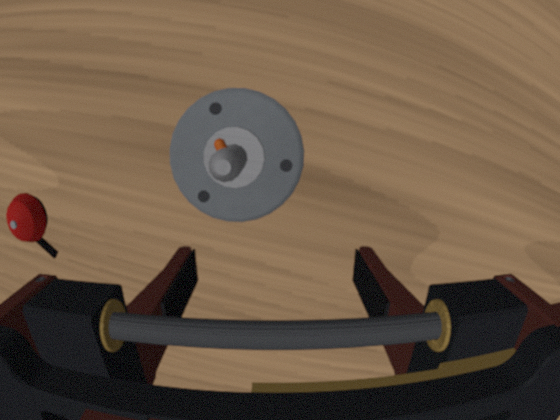

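```bash
python3 - <<'E'
from h import *
p,d,cm=snap('wrist','w4')
b=plate(p,cm,'wrist',237,154,80);print(b)
bt=onz('wrist',218.9,143.9,.052,cm)[:2]; print(np.degrees(np.arctan2(*(bt-b[0])[::-1])),np.linalg.norm(bt-b[0]))
h=cv2.cvtColor(p,cv2.COLOR_BGR2HSV)
# collar: brighter disc
k=np.zeros(h.shape[:2],np.uint8); s=np.s_[115:200,190:275]
k[s]=((h[s][...,2]>135)&(h[s][...,1]<60))*255
k=cv2.morphologyEx(k,cv2.MORPH_CLOSE,np.ones((5,5)))
C=max(cv2.findContours(k,cv2.RETR_EXTERNAL,cv2.CHAIN_APPROX_NONE)[0],key=cv2.contourArea);C=cv2.convexHull(C)[:,0]
P=np.array([onz('wrist',u,v,.024,cm)[:2] for u,v in C]);e=cv2.fitEllipse((P*1e4).astype(np.float32));print('collar',e)
print('tip',onz('wrist',222,165,.074,cm)); print([onz('wrist',u,v,.018,cm)[:2]-b[0] for u,v in((215,108),(286,166),(204,196))])
def plan(g,yaw_y):
    st=env.get_state();q=st['tool_rot'];M=R.from_quat(q[[1,2,3,0]]).as_matrix()
    dw=np.array(g)-st['tool_pos']; print('tool delta',M.T@dw,'yaw y',np.degrees(np.arctan2(M[1,1],M[0,1])),'tool z',M[:,2])
plan([.557,.2036,.25],0)
E
```

```text
(array([ 0.50833179, -0.22212117]), 0.10704658203125, 0.10709046630859376)
33.66242054177357 0.015212172696221916Traceback (most recent call last):
  File "<stdin>", line 10, in <module>
ValueError: max() iterable argument is empty
```

```bash
cat >> h.py <<'E'
def plan(g,yaw_y=None):
    st=env.get_state();q=st['tool_rot'];M=R.from_quat(q[[1,2,3,0]]).as_matrix()
    dw=np.array(g)-st['tool_pos']; a=np.degrees(np.arctan2(M[1,1],M[0,1]))
    print('tool delta',(M.T@dw).round(4),'yaw y',a.round(2),'tool z',M[:,2].round(4))
    if yaw_y is not None: print('rz',-np.radians((yaw_y-a+180)%360-180).round(4))
E
python3 - <<'E'
from h import *
cm=calib('wrist');b=np.array([.50833,-.22212])
print('tip',onz('wrist',222,165,.074,cm)); print([(np.degrees(np.arctan2(*(onz('wrist',u,v,.018,cm)[:2]-b)[::-1]))).round(1) for u,v in((215,108),(286,166),(204,196))])
plan([.557,.2036,.25],-20.5)
E
```

```text
tip [ 0.51247316 -0.22188964  0.074     ]
[np.float64(30.8), np.float64(-82.3), np.float64(153.2)]
tool delta [ 0.193  -0.4361 -0.1286] yaw y -76.38 tool z [ 0.e+00 -5.e-04 -1.e+00]
rz -0.9753
```

Scaled: -0.049 m is -0.784, -0.045 m is -0.72.

```bash
echo '{"rows": [[0.32, -0.72, -0.448, 0, 0, 0, 0.088], [0.32, -0.784, -0.448, 0, 0, 0, 0.088], [0.32, -0.784, -0.448, 0, 0, 0, 0.088], [0.32, -0.784, -0.448, 0, 0, 0, 0.088], [0.32, -0.784, -0.272, 0, 0, 0, 0.088]]}' | python3 -m creep; echo '{"rows": [[0.32, -0.784, 0, 0, 0, 0, 0.088], [0.32, -0.784, 0, 0, 0, 0, 0.088], [0.32, -0.784, 0, 0, 0, 0, 0.088], [0.32, -0.784, 0, 0, 0, 0, 0.088], [0, 0, 0, 0, 0, 0, 0.088]]}' | python3 -m creep; echo '{"rows": [[0, 0, 0, 0, 0, -0.0573, 0.088], [0, 0, 0, 0, 0, -0.0573, 0.088], [0, 0, 0, 0, 0, -0.0573, 0.088], [0, 0, 0, 0, 0, -0.0573, 0.088], [0, 0, 0, 0, 0, -0.0573, 0.088]]}' | python3 -m creep ; echo '{"rows": [[0, 0, 0, 0, 0, -0.0223, 0.088], [0, 0, 0, 0, 0, 0, 0.088]]}' | python3 -m creep
python3 - <<'E'
from h import *
plan([.557,.2036,.25],-20.5)
p,d,cm=snap('wrist','w5')
E
```

```text
t: 2.55
tool_pos: [0.514, -0.0053, 0.2547]
tool_rot: [0.001, 0.993, 0.119, 0.004]
wrist_force: [0.7, -1.3, -1.3]
opening: 0.0876
grip_force: 0.0
t: 3.18
tool_pos: [0.5438, 0.208, 0.253]
tool_rot: [-0.002, 0.992, 0.123, 0.002]
wrist_force: [0.1, -1.0, -0.1]
opening: 0.088
grip_force: 0.0
t: 3.8
tool_pos: [0.5445, 0.201, 0.2522]
tool_rot: [0.001, 0.841, 0.541, 0.001]
wrist_force: [0.1, -0.0, -0.2]
opening: 0.088
grip_force: 0.0
t: 4.05
tool_pos: [0.5444, 0.2013, 0.2517]
tool_rot: [0.001, 0.823, 0.567, 0.001]
wrist_force: [-0.3, 0.3, 0.5]
opening: 0.0881
grip_force: 0.0
tool delta [0.0066 0.011  0.0017] yaw y -20.86 tool z [ 3.e-03 -3.e-04 -1.e+00]
rz -0.0063
```

View pics/w5.png

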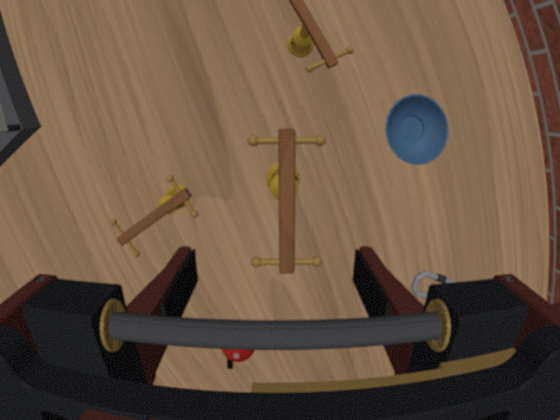

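```bash
python3 - <<'E'
from h import *
p=cv2.imread('pics/w5.png');cm=calib('wrist')
h=cv2.cvtColor(p,cv2.COLOR_BGR2HSV).astype(int)
s=np.s_[120:282,272:302];k=np.zeros(h.shape[:2],np.uint8)
print(h[200,280:296].tolist(),h[200,305].tolist(),h[141,260].tolist())
E1=onz('wrist',287,129,.139,cm);E2=onz('wrist',287.5,272.5,.139,cm)
A1=onz('wrist',286.5,141,.132,cm);A2=onz('wrist',286.5,262,.132,cm)
for a,b in((E1,E2),(A1,A2)):print((a+b)/2,np.linalg.norm(a-b),np.degrees(np.arctan2(*(a-b)[1::-1])))
pk=[onz('wrist',u,v,.132,cm) for u,v in((252,141),(321,141),(257,262),(317,262))];print(np.mean(pk,0),[np.degrees(np.arctan2(*(pk[i]-pk[i+1])[1::-1])) for i in(0,2)])
plan([*((E1+E2)/2)[:2],.25],None)
E
```

```text
[[13, 138, 107], [14, 138, 113], [14, 153, 113], [13, 136, 118], [14, 142, 117], [14, 132, 118], [14, 143, 114], [13, 147, 113], [13, 140, 115], [13, 137, 115], [14, 138, 113], [14, 137, 115], [14, 146, 110], [14, 139, 103], [15, 126, 101], [13, 105, 117]] [15, 97, 139] [19, 138, 129]
[0.55659599 0.2047955  0.139     ] 0.1267761785653474 69.88407082556465
[0.55568172 0.20359768 0.132     ] 0.1092121184380031 69.65684657756829
[0.55601599 0.20351774 0.132     ] [np.float64(159.42961713880206), np.float64(158.8311948810896)]
tool delta [0.0074 0.0104 0.0014] yaw y -20.89 tool z [ 2.6e-03 -3.0e-04 -1.0e+00]
```

Scaled: 0.05 m is 0.8, 0.0103 m is 0.1648.

```bash
echo '{"rows": [[0.104, 0.1648, 0, 0, 0, 0, 0.088], [0, 0, 0.8, 0, 0, 0, 0.088], [0, 0, 0.8, 0, 0, 0, 0.088], [0, 0, 0.448, 0, 0, 0, 0.088], [0, 0, 0, 0, 0, 0, 0.088]]}' | python3 -m creep; python3 - <<'E'
from h import *
plan([.5563,.2038,.122],-20.5)
E
```

```text
t: 4.72
tool_pos: [0.5547, 0.2045, 0.1197]
tool_rot: [-0.0, 0.823, 0.568, -0.002]
wrist_force: [0.6, -0.8, 0.6]
opening: 0.0879
grip_force: 0.0
tool delta [-0.0001  0.0018 -0.0023] yaw y -20.73 tool z [-0.0038 -0.0016 -1.    ]
rz -0.0039
```

Scaled: 0.0015 m is 0.024, -0.001 m is -0.016.

```bash
echo '{"rows": [[0, 0.024, -0.016, 0, 0, 0, 0.088], [0, 0, 0, 0, 0, 0, 0.04], [0, 0, 0, 0, 0, 0, 0.02], [0, 0, 0, 0, 0, 0, 0.005], [0, 0, 0, 0, 0, 0, 0.005]]}' | python3 -m creep;echo '{"rows": [[0, 0, 0, 0, 0, 0, 0.005], [0, 0, 0, 0, 0, 0, 0.005]]}' | python3 -m creep;  python3 - <<'E'
from h import *
plan([.5083,-.2218,.23],35)
E
```

```text
t: 5.35
tool_pos: [0.5568, 0.2047, 0.1229]
tool_rot: [0.0, 0.823, 0.569, 0.0]
wrist_force: [-0.5, -0.7, -0.3]
opening: 0.0515
grip_force: 0.0
t: 5.6
tool_pos: [0.5567, 0.2047, 0.1226]
tool_rot: [0.0, 0.823, 0.569, -0.0]
wrist_force: [-1.0, 0.7, 0.6]
opening: 0.0315
grip_force: 0.0
tool delta [-0.4162  0.1053 -0.1074] yaw y -20.68 tool z [-0. -0. -1.]
rz -0.9718
```

```bash
echo '{"rows": [[0, 0, 0, 0, 0, 0, 0.005], [0, 0, 0, 0, 0, 0, 0.005], [0, 0, 0, 0, 0, 0, 0.005], [0, 0, 0, 0, 0, 0, 0.005]]}' | python3 -m creep
```

```text
t: 6.1
tool_pos: [0.5567, 0.2047, 0.1226]
tool_rot: [0.0, 0.823, 0.569, -0.0]
wrist_force: [-0.1, -0.3, -0.0]
opening: 0.0136
grip_force: 30.0
```

Scaled: -0.044 m is -0.704, -0.04 m is -0.64.

```bash
echo '{"rows": [[0, 0, -0.64, 0, 0, 0, 0.005], [0, 0, -0.64, 0, 0, 0, 0.005], [-0.32, 0.08, -0.48, 0, 0, 0, 0.005], [-0.704, 0.176, 0, 0, 0, 0, 0.005], [-0.704, 0.176, 0, 0, 0, 0, 0.005]]}' | python3 -m creep; echo '{"rows": [[-0.704, 0.176, 0, 0, 0, 0, 0.005], [-0.704, 0.176, 0, 0, 0, 0, 0.005], [-0.704, 0.176, 0, 0, 0, 0, 0.005], [-0.704, 0.176, 0, 0, 0, 0, 0.005], [-0.704, 0.176, 0, 0, 0, 0, 0.005]]}' | python3 -m creep; echo '{"rows": [[-0.704, 0.176, 0, 0, 0, 0, 0.005], [-0.384, 0.112, 0, 0, 0, 0, 0.005], [0, 0, 0, 0, 0, -0.0477, 0.005], [0, 0, 0, 0, 0, -0.0477, 0.005], [0, 0, 0, 0, 0, -0.0477, 0.005]]}' | python3 -m creep;echo '{"rows": [[0, 0, 0, 0, 0, -0.0382, 0.005], [0, 0, 0, 0, 0, 0, 0.005]]}' | python3 -m creep
python3 - <<'E'
from h import *
plan([.5083,-.2218,.23],12)
p,d,cm=snap('wrist','w6')
s,d,cm=snap('scene','s6');t,d,cm=snap('top','t6')
r=lambda im,x,y,w,h:cv2.resize(im[y:y+h,x:x+w],(400,300),interpolation=cv2.INTER_CUBIC)
cv2.imwrite('pics/c6.png',np.hstack([r(s,90,210,140,105),cv2.resize(p,(400,300))]))
E
```

```text
t: 6.72
tool_pos: [0.5434, 0.0931, 0.2327]
tool_rot: [0.0, 0.822, 0.569, -0.0]
wrist_force: [-0.5, -0.1, -3.5]
opening: 0.014
grip_force: 30.0
t: 7.35
tool_pos: [0.5168, -0.1324, 0.2324]
tool_rot: [-0.0, 0.823, 0.569, -0.0]
wrist_force: [0.3, -0.4, -3.4]
opening: 0.0135
grip_force: 30.0
t: 7.98
tool_pos: [0.5099, -0.2009, 0.2322]
tool_rot: [-0.001, 0.673, 0.74, -0.0]
wrist_force: [-0.2, -0.6, -2.8]
opening: 0.0136
grip_force: 30.0
t: 8.22
tool_pos: [0.51, -0.201, 0.2322]
tool_rot: [-0.001, 0.63, 0.777, -0.0]
wrist_force: [0.2, 0.2, -2.8]
opening: 0.0138
grip_force: 30.0
tool delta [-0.02   -0.0059  0.0022] yaw y 11.91 tool z [-9.e-04  5.e-04 -1.e+00]
rz -0.0016
```

View pics/c6.png

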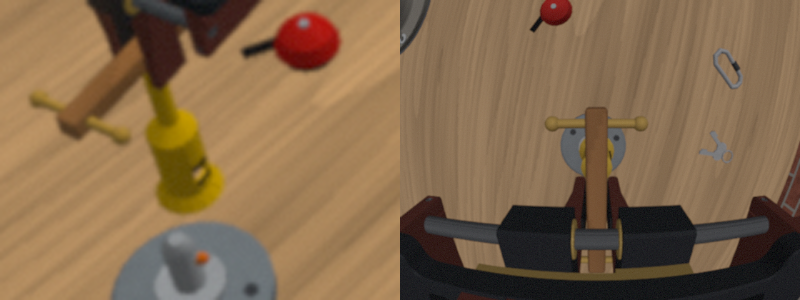

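Scaled: -0.0185 m is -0.296, -0.0055 m is -0.088.

```bash
echo '{"rows": [[-0.296, -0.088, 0, 0, 0, 0, 0.005], [0, 0, 0, 0, 0, 0, 0.005], [0, 0, 0, 0, 0, 0, 0.005]]}' | python3 -m creep
cat >> h.py <<'E'
def tube(im,cm,n,z0,tcp):
    """left/right edge midpoints of the yellow tube along the rim-side rows, as pixels"""
    c,M,o=cm
    def px(P): q=M.T@(np.array(P)-o); return np.array([c['fx']*q[0]/q[2]+c['cx'],c['fy']*q[1]/q[2]+c['cy']])
    h=cv2.cvtColor(im,cv2.COLOR_BGR2HSV).astype(int); k=((h[...,0]>18)&(h[...,0]<32)&(h[...,1]>190)).astype(np.uint8)
    return px,k
E
python3 - <<'E'
from h import *
plan([.5085,-.2202,.23],12)
s,d,S=snap('scene','s7');t,d,T=snap('top','t7')
for n,im,cm in(('scene',s,S),('top',t,T)):
    px,k=tube(im,cm,n,0,0)
    a=px([.5087,-.2212,.11]);b=px([.5087,-.2212,.16]);c=px([.5087,-.2212,.074]);print(n,a,b,c)
    u,v=a.astype(int); 
    m=np.zeros_like(k);m[max(v-45,0):v+20,u-25:u+25]=k[max(v-45,0):v+20,u-25:u+25]
    for r in range(v-30,v+14,3):
        x=np.nonzero(m[r])[0]
        if len(x): ax=a+(b-a)*(r-a[1])/(b[1]-a[1]); print(r,x.min(),x.max(),(x.min()+x.max())/2,'axis u',ax[0].round(1))
r=lambda im,x,y,w,h:cv2.resize(im[y:y+h,x:x+w],(400,300),interpolation=cv2.INTER_CUBIC)
cv2.imwrite('pics/c7.png',np.hstack([r(s,105,240,112,84),r(t,350,195,112,84)]))
E
```

```text
t: 8.75
tool_pos: [0.5088, -0.2206, 0.2326]
tool_rot: [-0.0, 0.63, 0.777, 0.0]
wrist_force: [-0.6, -0.2, -2.4]
opening: 0.0135
grip_force: 30.0
tool delta [ 0.0004 -0.0002  0.0026] yaw y 11.91 tool z [-1.e-04  2.e-04 -1.e+00]
rz -0.0016
scene [147.16026313 283.17589583] [141.12902068 266.20785869] [151.17462088 294.46971663]
253 134 140 137.0 axis u 136.4
256 135 147 141.0 axis u 137.5
259 133 148 140.5 axis u 138.6
262 132 149 140.5 axis u 139.6
265 132 150 141.0 axis u 140.7
268 134 151 142.5 axis u 141.8
271 135 152 143.5 axis u 142.8
274 136 155 145.5 axis u 143.9
277 137 158 147.5 axis u 145.0
280 137 158 147.5 axis u 146.0
283 136 158 147.0 axis u 147.1
286 137 156 146.5 axis u 148.2
289 139 151 145.0 axis u 149.2
top [420.53059818 239.32727895] [429.82083807 236.14939062] [414.49443155 241.39205486]
230 416 422 419.0 axis u 447.8
239 425 437 431.0 axis u 421.5
242 411 434 422.5 axis u 412.7
245 413 427 420.0 axis u 403.9
248 416 426 421.0 axis u 395.2
```

View pics/c7.png

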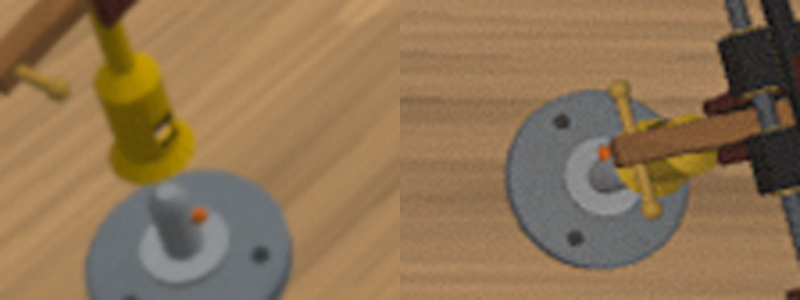

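Scaled: 0.015 m is 0.24, 0.01 m is 0.16.

```bash
echo '{"rows": [[0, 0, 0.24, 0, 0, 0, 0.005], [0, 0, 0.24, 0, 0, 0, 0.005], [0, 0, 0.16, 0, 0, 0, 0.005], [0, 0, 0, 0, 0, 0, 0.005]]}' | python3 -m creep; python3 -c "
from h import *
print(env.get_state()['ft_torque']);plan([.5085,-.2202,.1466],12)"
```

```text
t: 9.35
tool_pos: [0.5081, -0.22, 0.1913]
tool_rot: [-0.001, 0.629, 0.777, -0.0]
wrist_force: [-0.7, -0.7, -2.1]
opening: 0.0138
grip_force: 30.0
[-0.02141986 -0.05738446 -0.01689451]
tool delta [-0.0004  0.0004  0.0447] yaw y 11.99 tool z [-0.0022  0.001  -1.    ]
rz -0.0002
```

Scaled: 0.006 m is 0.096, 0.004 m is 0.064.

```bash
echo '{"rows": [[0, 0, 0.096, 0, 0, 0, 0.005], [0, 0, 0.064, 0, 0, 0, 0.005], [0, 0, 0, 0, 0, 0, 0.005]]}' | python3 -m creep; python3 -c "
from h import *
print(env.get_state()['ft_torque'])"
```

```text
t: 9.72
tool_pos: [0.5087, -0.2203, 0.1824]
tool_rot: [-0.0, 0.629, 0.777, -0.0]
wrist_force: [-0.3, 0.6, -2.7]
opening: 0.014
grip_force: 30.0
[-0.02185935 -0.04403777  0.0182721 ]
```

Scaled: 0.005 m is 0.08.

```bash
echo '{"rows": [[0, 0, 0.08, 0, 0, 0, 0.005], [0, 0, 0, 0, 0, 0, 0.005]]}' | python3 -m creep; echo '{"rows": [[0, 0, 0.048, 0, 0, 0, 0.005], [0, 0, 0, 0, 0, 0, 0.005]]}' | python3 -m creep; python3 -c "
from h import *
print(env.get_state()['ft_torque'])"
```

```text
t: 9.98
tool_pos: [0.5086, -0.2203, 0.1773]
tool_rot: [-0.0, 0.63, 0.777, -0.0]
wrist_force: [-0.7, 0.2, -2.8]
opening: 0.0136
grip_force: 30.0
t: 10.22
tool_pos: [0.5087, -0.2203, 0.1744]
tool_rot: [-0.0, 0.63, 0.777, -0.0]
wrist_force: [0.7, -0.7, -2.8]
opening: 0.0135
grip_force: 30.0
[-0.0500406  -0.02799426  0.02651984]
```

No lateral force at all; going on.

Scaled: 0.003 m is 0.048.

```bash
echo '{"rows": [[0, 0, 0.048, 0, 0, 0, 0.005], [0, 0, 0, 0, 0, 0, 0.005]]}' | python3 -m creep; echo '{"rows": [[0, 0, 0.048, 0, 0, 0, 0.005], [0, 0, 0, 0, 0, 0, 0.005]]}' | python3 -m creep; echo '{"rows": [[0, 0, 0.048, 0, 0, 0, 0.005], [0, 0, 0, 0, 0, 0, 0.005]]}' | python3 -m creep
```

```text
t: 10.48
tool_pos: [0.509, -0.2203, 0.1716]
tool_rot: [0.0, 0.629, 0.777, 0.0]
wrist_force: [0.0, 0.2, -2.0]
opening: 0.0139
grip_force: 30.0
t: 10.72
tool_pos: [0.509, -0.2203, 0.1687]
tool_rot: [0.0, 0.63, 0.777, 0.0]
wrist_force: [-0.0, -0.9, 0.6]
opening: 0.0135
grip_force: 30.0
t: 10.98
tool_pos: [0.5088, -0.2202, 0.1652]
tool_rot: [-0.0, 0.629, 0.777, 0.0]
wrist_force: [1.3, -0.8, -1.1]
opening: 0.0138
grip_force: 30.0
```

Scaled: 0.004 m is 0.064, 0.003 m is 0.048.

```bash
echo '{"rows": [[0, 0, 0.064, 0, 0, 0, 0.005], [0, 0, 0.048, 0, 0, 0, 0.005], [0, 0, 0, 0, 0, 0, 0.005]]}' | python3 -m creep; echo '{"rows": [[0, 0, 0.064, 0, 0, 0, 0.005], [0, 0, 0.048, 0, 0, 0, 0.005], [0, 0, 0, 0, 0, 0, 0.005]]}' | python3 -m creep;  echo '{"rows": [[0, 0, 0.032, 0, 0, 0, 0.005], [0, 0, 0, 0, 0, 0, 0.005]]}' | python3 -m creep; echo '{"rows": [[0, 0, 0.024, 0, 0, 0, 0.005], [0, 0, 0, 0, 0, 0, 0.005]]}' | python3 -m creep; python3 -c "
from h import *
print(env.get_state()['ft_torque'])"
```

```text
t: 11.35
tool_pos: [0.5087, -0.2202, 0.158]
tool_rot: [-0.0, 0.629, 0.777, 0.0]
wrist_force: [1.3, -0.8, -2.4]
opening: 0.014
grip_force: 30.0
t: 11.72
tool_pos: [0.5087, -0.2201, 0.1511]
tool_rot: [-0.0, 0.629, 0.777, 0.0]
wrist_force: [1.3, -0.4, -4.5]
opening: 0.0137
grip_force: 30.0
t: 11.98
tool_pos: [0.5087, -0.2201, 0.1494]
tool_rot: [-0.0, 0.629, 0.777, 0.0]
wrist_force: [0.6, 0.3, -3.3]
opening: 0.0137
grip_force: 30.0
t: 12.22
tool_pos: [0.5088, -0.2202, 0.1481]
tool_rot: [-0.0, 0.629, 0.777, 0.0]
wrist_force: [1.1, 0.2, -1.9]
opening: 0.0138
grip_force: 30.0
[ 0.02764707 -0.26109869  0.05193929]
```

Scaled: 0.001 m is 0.016.

```bash
echo '{"rows": [[0, 0, 0.016, 0, 0, 0, 0.005], [0, 0, 0, 0, 0, 0, 0.005]]}' | python3 -m creep; echo '{"rows": [[0, 0, 0.0112, 0, 0, 0, 0.005], [0, 0, 0, 0, 0, 0, 0.005]]}' | python3 -m creep; python3 -c "
from h import *
print(env.get_state()['ft_torque'])"
```

```text
t: 12.48
tool_pos: [0.5089, -0.2203, 0.1472]
tool_rot: [0.0, 0.63, 0.777, 0.0]
wrist_force: [0.3, 0.2, -1.3]
opening: 0.0137
grip_force: 30.0
t: 12.72
tool_pos: [0.509, -0.2203, 0.1466]
tool_rot: [0.0, 0.629, 0.777, 0.0]
wrist_force: [0.4, 0.2, 1.9]
opening: 0.0136
grip_force: 30.0
[ 0.03702157 -0.11900311 -0.03126569]
```

Scaled: -0.08 rad / 3.1416 = -0.0255.

```bash
echo '{"rows": [[0, 0, 0, 0, 0, -0.0255, 0.005], [0, 0, 0, 0, 0, -0.0255, 0.005], [0, 0, 0, 0, 0, 0, 0.005]]}' | python3 -m creep; for i in 1; do python3 -c "
from h import *
print(env.get_state()['ft_torque']);plan([.5088,-.2202,.1466],35)"; done;  echo '{"rows": [[0, 0, 0, 0, 0, -0.0159, 0.005], [0, 0, 0, 0, 0, -0.0127, 0.005], [0, 0, 0, 0, 0, 0, 0.005]]}' | python3 -m creep;python3 -c "
from h import *
print(env.get_state()['ft_torque']);plan([.5088,-.2202,.1466],35)"
```

```text
t: 13.1
tool_pos: [0.5088, -0.2203, 0.1466]
tool_rot: [-0.0, 0.566, 0.825, -0.0]
wrist_force: [-1.0, 0.5, 3.0]
opening: 0.0139
grip_force: 30.0
[0.11796737 0.06980852 0.07215189]
tool delta [ 0.  0. -0.] yaw y 21.11 tool z [-1.e-04  1.e-04 -1.e+00]
rz -0.2425
t: 13.48
tool_pos: [0.5087, -0.2203, 0.1465]
tool_rot: [-0.0, 0.528, 0.849, -0.0]
wrist_force: [-1.0, 0.8, 3.9]
opening: 0.0139
grip_force: 30.0
[0.12633961 0.27909841 0.0578766 ]
tool delta [ 0.0001  0.0001 -0.0001] yaw y 26.25 tool z [-2.e-04 -0.e+00 -1.e+00]
rz -0.1526
```

Scaled: -0.04 rad / 3.1416 = -0.0127.

```bash
cat > st.py <<'E'
from h import *
s=env.get_state();print('    TZ',s['ft_torque'].round(3));plan([.5088,-.2202,.1466])
E
echo '{"rows": [[0, 0, 0, 0, 0, -0.0127, 0.005], [0, 0, 0, 0, 0, 0, 0.005]]}' | python3 -m creep;python3 st.py;echo '{"rows": [[0, 0, 0, 0, 0, -0.0111, 0.005], [0, 0, 0, 0, 0, 0, 0.005]]}' | python3 -m creep;python3 st.py
```

```text
t: 13.72
tool_pos: [0.5088, -0.2203, 0.1465]
tool_rot: [-0.0, 0.51, 0.86, -0.0]
wrist_force: [-1.5, 1.1, 4.0]
opening: 0.0141
grip_force: 30.0
    TZ [0.099 0.385 0.04 ]
tool delta [ 0.      0.0001 -0.0001] yaw y 28.61 tool z [-2.e-04 -0.e+00 -1.e+00]
t: 13.98
tool_pos: [0.5089, -0.2204, 0.1465]
tool_rot: [0.0, 0.495, 0.869, -0.0]
wrist_force: [-2.2, 0.1, 5.5]
opening: 0.0134
grip_force: 30.0
    TZ [0.098 0.461 0.021]
tool delta [ 0.0002  0.     -0.0001] yaw y 30.63 tool z [ 0.e+00 -1.e-04 -1.e+00]
```

Scaled: -0.0002 m is -0.0032, -0.035 rad / 3.1416 = -0.0111.

```bash
echo '{"rows": [[0, 0, -0.0032, 0, 0, -0.0111, 0.005], [0, 0, 0, 0, 0, 0, 0.005]]}' | python3 -m creep;python3 st.py;echo '{"rows": [[0, 0, 0, 0, 0, -0.0111, 0.005], [0, 0, 0, 0, 0, 0, 0.005]]}' | python3 -m creep;python3 st.py
```

```text
t: 14.22
tool_pos: [0.5088, -0.2204, 0.1466]
tool_rot: [0.0, 0.48, 0.877, 0.0]
wrist_force: [-0.9, 0.6, 3.4]
opening: 0.0139
grip_force: 30.0
    TZ [-0.011  0.279  0.012]
tool delta [ 0.0002  0.0001 -0.    ] yaw y 32.64 tool z [ 0.  0. -1.]
t: 14.48
tool_pos: [0.5089, -0.2204, 0.1466]
tool_rot: [0.0, 0.465, 0.886, 0.0]
wrist_force: [-0.9, -1.6, 2.4]
opening: 0.0137
grip_force: 30.0
    TZ [-0.101  0.112  0.049]
tool delta [ 0.0002  0.     -0.    ] yaw y 34.64 tool z [ 2.e-04 -1.e-04 -1.e+00]
```

Scaled: -0.025 rad / 3.1416 = -0.008.

```bash
cat > or.py <<'E'
from h import *
s,d,S=snap('scene','o%d'%int(env.get_state()['t']*100))
h=cv2.cvtColor(s,cv2.COLOR_BGR2HSV)[285:315,145:178].astype(int)
k=(h[...,0]<15)&(h[...,1]>150)&(h[...,2]>120);v,u=np.nonzero(k);print('orange',k.sum(),u.mean()+145 if k.any() else '',v.mean()+285 if k.any() else '')
E
python3 or.py;echo '{"rows": [[0, 0, 0, 0, 0, -0.008, 0.005], [0, 0, 0, 0, 0, 0, 0.005]]}' | python3 -m creep;python3 st.py;python3 or.py
```

```text
orange 2 162.0 299.5
t: 14.78
tool_pos: [0.5088, -0.2204, 0.1466]
tool_rot: [-0.0, 0.454, 0.891, -0.0]
wrist_force: [-0.0, 0.1, 0.7]
opening: 0.0139
grip_force: 30.0
    TZ [-0.142  0.057  0.004]
tool delta [ 0.0002  0.0001 -0.    ] yaw y 36.06 tool z [-0. -0. -1.]
orange 2 162.0 299.5
```

```bash
python3 - <<'E'
from h import *
s=cv2.imread('pics/o1448.png');a=cv2.imread('pics/sc1.png')
import glob
b=cv2.imread(sorted(glob.glob('pics/o147*.png')+glob.glob('pics/o148*.png'))[-1])
r=lambda im:cv2.resize(im[275:317,130:186],(266,200),interpolation=cv2.INTER_CUBIC)
cv2.imwrite('pics/c8.png',np.hstack([r(a),r(s),r(b)]))
E
```

```text
[ WARN:0@0.337] global loadsave.cpp:275 findDecoder imread_('pics/o1448.png'): can't open/read file: check file path/integrity
Traceback (most recent call last):
TypeError: 'NoneType' object is not subscriptable
```

```bash
python3 - <<'E'
from h import *
import glob
f=sorted(glob.glob('pics/o1[0-9]*.png'));print(f)
r=lambda n:cv2.resize(cv2.imread(n)[275:317,130:186],(266,200),interpolation=cv2.INTER_CUBIC)
cv2.imwrite('pics/c8.png',np.hstack([r('pics/sc1.png'),r(f[0]),r(f[-1])]))
E
```

```text
['pics/o1447.png', 'pics/o1477.png']
```

View pics/c8.png

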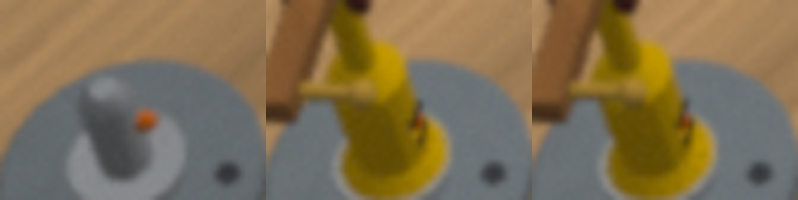

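```bash
python3 - <<'E'
from h import *
S=calib('scene');px,_=tube(cv2.imread('pics/sc1.png'),S,'scene',0,0)
for az in(32,36,40):
  for r in(12,15,18):print(az,r,px([.5088+r/1e3*np.cos(np.radians(az)),-.2212+r/1e3*np.sin(np.radians(az)),.052]).round(1))
for f in('sc1','o1447','o1477'):
  p=cv2.imread(f'pics/{f}.png').astype(int)[294:306,154:170];print(f);print((p[...,2]-p[...,1]).clip(0))
E
```

```text
32 12 [159.7 301.7]
32 15 [161.3 301.9]
32 18 [162.8 302. ]
36 12 [159.9 301.3]
36 15 [161.4 301.4]
36 18 [163.  301.4]
40 12 [159.9 300.9]
40 15 [161.5 300.9]
40 18 [163.1 300.9]
sc1
[[ 0  0  0  0  0  0  0  0  0  0  0  0  0  0  0  0]
 [ 0  0  0  0  0  0  0  0  0  0  0  0  0  0  0  0]
 [ 0  0  0  0  0  0  0  0  0  0  0  0  0  0  0  0]
 [ 0  0  0  0  2  6 12 10  1  0  0  0  0  0  0  0]
 [ 0  0  0  0 10 38 52 50 27  3  0  0  0  0  0  0]
 [ 0  0  0  1 23 63 79 78 57 19  0  0  0  0  0  0]
 [ 0  0  0  2 26 61 75 75 59 19  0  0  0  0  0  0]
 [ 0  0  0  3 22 47 53 54 38  9  0  0  0  0  0  0]
 [ 0  0  0  3 11 21 24 19  9  1  0  0  0  0  0  0]
 [ 0  0  0  0  2  4  3  2  0  0  0  0  0  0  0  0]
 [ 0  0  0  0  0  0  0  0  0  0  0  0  0  0  0  0]
 [ 0  0  0  0  0  0  0  0  0  0  0  0  0  0  0  0]]
o1447
[[34 34 34 29 30 29 24  9  0  0  0  0  0  0  0  0]
 [31 31 27 28 27 28 25 13  0  0  0  0  0  0  0  0]
 [28 26 25 26 26 29 27 18  0  0  0  0  0  0  0  0]
 [23 25 24 25 27 28 26 20  6  0  0  0  0  0  0  0]
 [21 24 25 25 25 27 26 22 19  5  0  0  0  0  0  0]
 [21 20 23 25 25 27 24 31 44 26 10  2  0  
[... 234 characters left out ...]
7 26 21 27 33 37 36 27  9  0]
 [21 20 20 19 23 25 25 24 22 28 36 37 38 32 12  0]]
o1477
[[34 32 32 29 30 29 24  9  0  0  0  0  0  0  0  0]
 [32 30 28 28 28 28 26 14  0  0  0  0  0  0  0  0]
 [26 27 25 27 27 27 27 18  2  0  0  0  0  0  0  0]
 [26 25 25 26 26 28 27 20  6  0  0  0  0  0  0  0]
 [22 23 25 27 25 25 27 21 17  4  0  0  0  0  0  0]
 [21 22 23 27 25 26 25 32 44 21  7  0  0  0  0  0]
 [21 23 22 24 25 24 25 39 59 33 20 14  3  0  0  0]
 [21 20 22 23 24 24 27 39 51 32 30 27 17  3  0  0]
 [21 21 21 24 24 26 28 36 34 27 33 36 29 14  0  0]
 [21 20 20 21 24 26 28 31 25 26 35 37 34 21  4  0]
 [19 20 21 22 24 25 25 25 18 26 36 36 38 28  9  0]
 [20 21 23 21 23 25 24 22 23 29 34 39 37 33 14  0]]
```

Scaled: -0.05 m is -0.8, -0.04 m is -0.64.

```bash
echo '{"rows": [[0, 0, 0, 0, 0, 0, 0.025], [0, 0, 0, 0, 0, 0, 0.05], [0, 0, 0, 0, 0, 0, 0.05], [0, 0, 0, 0, 0, 0, 0.05], [0, 0, 0, 0, 0, 0, 0.05]]}' | python3 -m creep; echo '{"rows": [[0, 0, -0.48, 0, 0, 0, 0.05], [0, 0, -0.64, 0, 0, 0, 0.05], [0, 0, -0.8, 0, 0, 0, 0.05], [0, 0, 0, 0, 0, 0, 0.05]]}' | python3 -m creep; python3 or.py; python3 - <<'E'
from h import *
w,d,W=snap('wrist','w9'); import glob
s=cv2.imread(sorted(glob.glob('pics/o1*.png'))[-1])
cv2.imwrite('pics/c9.png',np.hstack([cv2.resize(s[240:324,105:217],(400,300),interpolation=cv2.INTER_CUBIC),cv2.resize(w,(400,300))]))
E
```

```text
t: 15.45
tool_pos: [0.5089, -0.2203, 0.1467]
tool_rot: [0.0, 0.454, 0.891, 0.0]
wrist_force: [0.6, -0.1, 0.0]
opening: 0.0498
grip_force: 0.0
t: 15.95
tool_pos: [0.5112, -0.2206, 0.2707]
tool_rot: [0.004, 0.454, 0.891, 0.0]
wrist_force: [0.5, 0.3, -0.3]
opening: 0.0504
grip_force: 0.0
orange 1 162.0 300.0
```

View pics/c9.png

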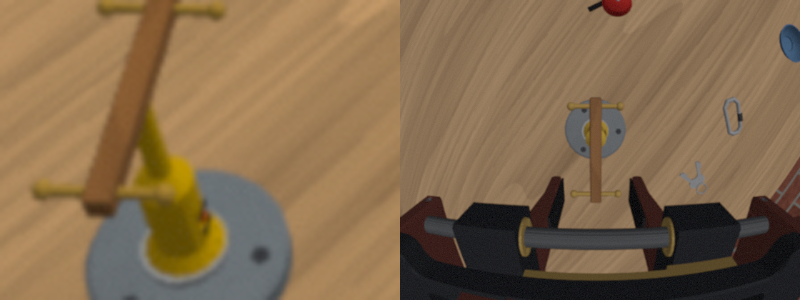

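```bash
python3 - <<'E'
from h import *
d=np.load('pics/w9.npy');c,M,o=calib('wrist')
t,dt,T=snap('top','t9');c,M,o=T
v,u=np.mgrid[190:275,360:460];D=dt[190:275,360:460]
P=o+(np.stack([(u-c['cx'])/c['fx'],(v-c['cy'])/c['fy'],np.ones_like(D)],-1)*D[...,None])@M.T
k=(P[...,2]>.15)&(P[...,2]<.172)&(D>0);print(k.sum(),np.median(P[k][:,2]),cv2.minAreaRect(P[k][:,:2].astype(np.float32)*1000))
E
```

```text
673 0.16262870333181834 ((496.515869140625, -223.92034912109375), (63.150386810302734, 124.13219451904297), 22.116281509399414)
```

```bash
python3 -c "
from bench import env
print(env.hand_in())"
```

```text
the job is handed in; nothing more can be done
None
```

I put the largest post fully home on the base collar and turned it until the orange button showed through the hole, then let go with it upright and handed in at about 16 s; the hand-in gave no verdict. I judged the click from the camera and a drop in force, not by twisting against the button.

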